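# Lock the sample box with the bent pin

### The job

Lock the sample box: pick up the bent locking pin by its upright grip, feed its curved wire through the eye on the lid by following the wire's arc, and press it home until its flat shoulder bears squarely on the eye with about 12 newtons (no less than 10, held for half a second). Then leave the pin standing flat on the lid, still home, and let go. Never load the eye with more than 16 newtons, and leave the beaker, timer and jar where they are.

Things in the scene. Friction and masses are not known exactly. Their poses are not given: they have to be found in the camera images.
- box: Steel sample box fixed to the bench, 220 (its x) by 180 (its y) by 70 mm high, flat aluminium two-leaf lid; origin at the centre of its underside, z up. The lid's surface is 70 mm above the origin. A dark hasp strap (flush) crosses the seam at the middle of the lid.
- eye (a point): Nominal centre of the steel eye standing on the middle of the lid, 20 mm above the lid (90 mm above the bench); axes as the box's. The eye is an upright ring of 8 mm bar, bore 14 mm, outside 30 mm; its bore axis is level along box y: thread along box +y or -y, either will do. The real centre stands up to 3 mm along box x and 10 mm along box y from here (see staple).
- staple: The eye's foot plate, flat on the lid; origin at its nominal centre, 20 mm below eye, axes as the box's. The eye is clamped in a wide slot: its real offset from eye differs each time and is not measured (height is exact), so it must be found by feel. It does not give under less than 60 N. The force limits speak of eye and plate together.
- pin: Loose bent locking pin, 0.2 to 0.35 kg, standing; origin at the centre of its flat underside, z up. Dark block 30 (x) by 34 (y) by 36 mm high centred on it. From the block's flat front face (the shoulder, x = +15 mm) an 8 mm wire leaves along +x, 20 mm up, and curls left (to +y) in a level arc: centre (15, 40, 20), radius 40 mm, spanning 1.75 rad; its last 10 mm taper to 5 mm.
- shoulder: The shoulder: flat front face plate of the pin's block, 34 wide by 36 mm high, 3 mm thick, fixed to it; origin at the plate's centre, (13.5, 0, 18) mm in the pin's frame, axes as the pin's; it faces +x. The wire comes out of it. This face must bear on the eye.
- pin_grip (a point): Centre of the pin's black upright grip, (0, 0, 60) mm in the pin's frame, axes as the pin's; the grip is 20 by 20 mm, from 36 to 84 mm above the underside, and can be grasped from above across x or y. With the pin standing on the lid its wire is level with the eye's centre.
- pin_seat (a point): Point on the pin's wire axis 4 mm in front of the shoulder, at (19, 0, 20) mm in the pin's frame: it lies in the middle plane of the eye when the shoulder bears on the eye. Axes as the pin's.
- pin_mid (a point): Point half-way along the pin's wire arc (0.9 rad from the shoulder), at (46.3, 15.1, 20) mm in the pin's frame.
- pin_tip (a point): Centre of the wire's round tip, at (54.4, 47.1, 20) mm in the pin's frame.
- beaker: Bystander: glass beaker, 80 mm wide, 110 mm high; origin at the centre of its underside.
- timer: Bystander: flat white bench timer, 66 by 84 by 24 mm; origin at the centre of its underside.
- jar: Bystander: amber jar, 60 mm wide, 85 mm high; origin at the centre of its underside.
Things that resemble listed ones, but are neither listed nor needed, are in the scene too. What is shaped like the pin but yellow is not meant.

How it is judged (in metres and radians):
On the way, in this order (a step that is already met when the one before it is completed fails the run):
1. the wire is threaded half its length through the eye (distance between pin_mid and eye below 0.0115 m).
2. with the wire through the eye, the shoulder is pressed home on the eye with at least 9 N (x of pin_seat in the frame of staple between -0.008 and 0.008 m and y of pin_seat in the frame of staple between -0.013 and 0.013 m and contact force between shoulder and staple above 9 N), for 0.3 s.
At the end, for the whole second after the job is handed in: The pin stands at rest on the lid, within 0.08 rad of upright, underside within 3 mm of the lid, wire through the eye: pin_seat within 8 mm (box x) and 13 mm (box y) of the eye's nominal centre, which allows for the eye's offset; pin x within 0.25 rad of the box's y line; speed under 10 mm/s (x of pin_seat in the frame of staple between -0.008 and 0.008 m and y of pin_seat in the frame of staple between -0.013 and 0.013 m and angle between the x axis of pin and the y axis of staple, either way round below 0.25 rad and z of pin in the frame of staple between -0.003 and 0.003 m and angle between pin's own z axis and vertical below 0.08 rad and linear speed of pin below 0.01 m/s); the robot touches nothing.
It fails at once if the pin and the eye press on each other with more than 17 N (contact force between pin and staple above 17 N).
It fails at once if the robot touches the eye with more than 10 N (contact force between any of the fingers, the arm and staple above 10 N).
It fails at once if the beaker is moved more than 20 mm or tipped (distance of beaker from where it was at the start of the episode above 0.02 m or angle between beaker's own z axis and vertical above 0.3 rad).
It fails at once if the timer is moved more than 20 mm or tipped (distance of timer from where it was at the start of the episode above 0.02 m or angle between timer's own z axis and vertical above 0.3 rad).
It fails at once if the jar is moved more than 20 mm or tipped (distance of jar from where it was at the start of the episode above 0.02 m or angle between jar's own z axis and vertical above 0.3 rad).
It also fails if it takes over 72 s, if anything falls off the work surface, if the arm or the gripper's body presses on something with over 40 N, if the wrist force passes 120 N, or if a joint passes its speed limit or range.

### The arm

A 6-joint arm with a two-finger parallel gripper is mounted at the origin on the work surface. World frame = base frame: x ahead of the robot, y to its left, z up, the work surface at z = 0. Lengths are in m, angles in degrees, forces in N, time in s.
With the tool pointing down it reaches from about 0.3 to 0.85 m from the base axis. Payload 4.2 kg.
Tool frame: the origin (TCP) lies at the very end of the fingers, on their centre line; the grasp point (between the pads) lies 19 mm behind it; z points along the fingers, y is the line along which they close (so a half turn about z gives the same grasp; the last joint's range is limited). The gripper opens to 91 mm and grips with 3 to 60 N. Pads are 32 mm wide; open, the fingers measure 118 mm over their backs; the gripper's body (76 mm by 178 mm) begins 60 mm behind the grasp point.
Start: joints at [67.38, 18.312, 89.639, -0, 72.044, -1.146], TCP at [0.211, 0.535, 0.214] pointing down, gripper open.
Joint ranges: [-177.97, 177.97], [-48.28, 115.42], [12.27, 149.76], [-77.06, 257.06], [2.81, 150.46], [-146.56, 146.56]. Speed limits (degrees/s): [147.25, 147.25, 180, 180, 180, 180].

### API

Orientations are given as a 3x3 rotation matrix whose columns are the frame's x, y, z axes.
In Python, from workcell import robot gives the robot as it stands.
- The arm moves only by the tool arm_command, never from a script. Its argument "increments" is a list of rows, each a list of 6 numbers: the shift along the tool's x, y, z in units of 0.5 m (1.0 is 0.5 m), then the turn, a rotation vector about the tool's x, y, z in units of 0.5 rad (1.0 is 0.5 rad). In form: [[x, y, z, rx, ry, rz], ...]. A call has exactly 10 rows; each row shifts and turns the commanded pose from where the row before left it, along the tool's axes as they then stand; what a row does not reach is not made up. A row lasts 1/8 s, in which the tool goes at most 62.5 mm and 10.7 degrees, less where a joint would pass 70% of its speed; a pose out of reach is approached as far as the arm can. A call with a number of a shift or a turn outside -1 to 1 is refused whole. A call with a gripper value outside its range is refused whole. "grip" is the closure, from -1 (fully open) to 1 (shut), set as the call begins (left out, the last holds). The fingers move at their own pace and stop on an object; "grip_force" is the grip in N (left out, the last holds). Time passes only in rows, so rows that do not move let the fingers close, or fill a call up. It gives the time, the measured TCP pose, the force, the opening and the grip force at its end, in the units of the state.
- robot.sense(): the state, without advancing time (a new reading comes with each control period).
- robot.grab_frame(name): name is "side" or "top" or "wrist"; returns a dict with "image" (384x512x3 uint8, blue, green, red), "camera_matrix" (3x3 intrinsics, pixels), "k1" (the pictures are not rectified: a ray, as slopes to the right and down, at radius r is drawn at 1 + k1 r^2 times it, then the intrinsics apply), "position" and "orientation" of the camera in the world. Camera axes: x right, y down, z forward; pixel columns grow to the right and rows downward; lengths in m; the calibration is good to about 2 mm. A picture is of the moment at which its call begins. There is no depth.
- robot.close_job(): hands the job in; it is judged then, once.
The state is a dict: "t": time; "qpos": joint angles; "joint_velocities": joint speeds; "joint_torque": joint torques, N m; "ee_pos": TCP position; "ee_rot": TCP orientation; "force": force on the tool from outside, world axes, zero at the start; "moment": the same for the moment, N m; "opening": opening from 0.0 (shut) to 1.0 (fully open); "gripper_force": force on a finger pad.
Only numpy, scipy, OpenCV 4.12 (cv2) and the standard library are available. Lean on these libraries where they do the work, as an engineer would, in place of code of your own. Each camera call takes 0.05 s, during which the arm holds its last target. There are 200 camera calls.

## Working session

There is one attempt and no reset: what is moved stays moved. The work goes in short steps, Python scripts to look and compute and a tool call to move; the robot and the scene stay as the last step left them, time stands still between calls to the robot, and variables do not carry over. Pictures are saved under pics/ and viewed, at most 10 in all, crops included, and the job is handed in when it is done.

Besides the shell and the picture viewer there is one more tool, called after "Call:" as name([rows], argument=value, ...), one row to a line, values as JSON. arm_command: Moves the arm, as the interface text tells. Shifts and turns lie within -1 to 1; 1 stands for 0.5 m of shift or 0.5 rad of turn. Its arguments: {"type":"object","properties":{"increments":{"type":"array","items":{"type":"array","items":{"type":"number"}}},"grip":{"type":"number"},"grip_force":{"type":"number"}},"required":["increments"]}

```bash
mkdir -p pics; cat > h.py <<'E'
import numpy as np, cv2
from workcell import robot
def ray(f,u,v):
    K=np.array(f["camera_matrix"],float)
    p=cv2.undistortPoints(np.array([[[u,v]]],float),K,np.array([f["k1"],0,0,0,0.]))[0,0]
    R=np.array(f["orientation"]); return np.array(f["position"],float),R@np.array([p[0],p[1],1.])
def onz(f,u,v,z):
    o,d=ray(f,u,v); return (o+d*(z-o[2])/d[2])[:3]
def proj(f,P):
    R=np.array(f["orientation"]);c=R.T@(np.array(P)-np.array(f["position"]))
    x=c[:2]/c[2]; x=x*(1+f["k1"]*(x@x)); K=np.array(f["camera_matrix"]); return K[:2,:2]@x+K[:2,2]
def two(f,a,g,b):
    o,d=ray(f,*a);p,e=ray(g,*b)
    s=np.linalg.lstsq(np.c_[d,-e],p-o,rcond=None)[0]
    A=o+s[0]*d;B=p+s[1]*e; return (A+B)/2,np.linalg.norm(A-B)
E
python3 - <<'E'
from h import *
import pickle
F={n:robot.grab_frame(n) for n in("top","side","wrist")}
pickle.dump(F,open("F.pkl","wb"))
for n in F:
    f=F[n];print(n,np.round(f["position"],3),f["k1"],np.round(f["orientation"],2).tolist(),np.array(f["camera_matrix"])[0,0])
cv2.imwrite("pics/top.png",F["top"]["image"])
cv2.imwrite("pics/side.png",F["side"]["image"])
print(robot.sense())
E
```

```text
top [0.445 0.025 1.019] -0.02515556251872148 [[0.03, -0.99, 0.15], [-1.0, -0.03, 0.02], [-0.02, -0.15, -0.99]] 397.8607284876789
side [0.279 0.408 0.652] -0.04404914612863537 [[-0.75, -0.51, 0.43], [-0.66, 0.56, -0.5], [0.02, -0.66, -0.75]] 388.480138000431
wrist [0.135 0.564 0.384] -0.07167107110154473 [[0.36, 0.89, 0.27], [0.93, -0.35, -0.11], [-0.0, 0.29, -0.96]] 288.42510174147554
{'t': 0.15, 'qpos': array([ 6.73793073e+01,  1.83427780e+01,  8.96893274e+01, -6.59276009e-04,
        7.20447491e+01, -1.14350807e+00]), 'joint_velocities': array([-0.08748567, -0.14424367, -0.13767874,  0.10205633, -0.0194617 ,
       -0.00746178]), 'joint_torque': array([ 9.68125751e-04, -4.12775338e+01, -2.32155401e+01,  7.27928896e-02,
        4.31844941e-02, -5.27023519e-05]), 'ee_pos': array([0.21036019, 0.53473332, 0.21332486]), 'ee_rot': array([[-9.30564733e-01,  3.66127056e-01, -5.05822766e-04],
       [ 3.66127405e-01,  9.30563904e-01, -1.24238422e-03],
       [ 1.58299320e-05, -1.34131452e-03, -9.99999100e-01]]), 'force': array([-0.49430978,  0.59981892, -0.27847316]), 'moment': array([ 0.03048764,  0.00491977, -0.03885787]), 'gripper_force': 0.0, 'opening': 0.9990196798399836}
```

View pics/top.png

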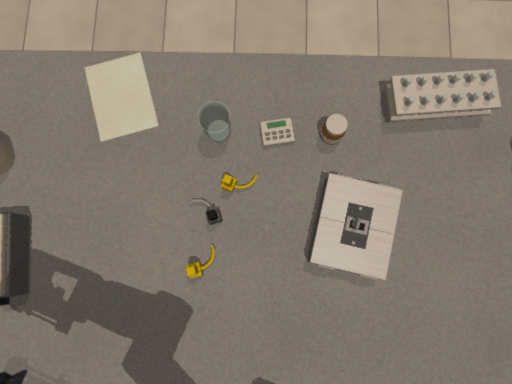

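View pics/side.png

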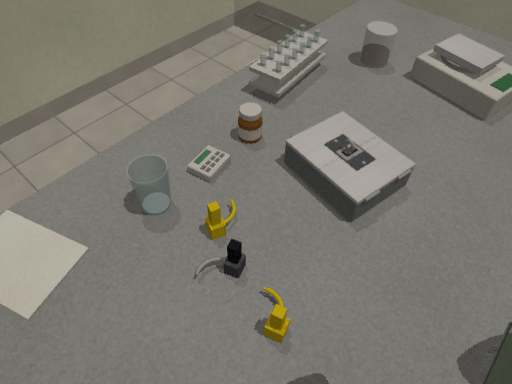

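The top view shows a dark pin with a steel wire at (213,215), its tip near (193,200). There are yellow look-alikes at (229,183) and (195,270), the box at about (357,226), the beaker at (216,122), the timer at (278,132) and the jar at (335,128). The dark one is the pin meant, because yellow ones are excluded. I'll confirm it in an enlarged crop.

```bash
python3 - <<'E'
from h import *
import pickle
F=pickle.load(open("F.pkl","rb"))
def c(n,x,y,w,h):
    return cv2.resize(F[n]["image"][y:y+h,x:x+w],(400,300),interpolation=cv2.INTER_CUBIC)
im=np.vstack([np.hstack([c("top",180,188,53,40),c("side",188,230,80,60)]),np.hstack([c("top",302,166,107,120*2//3),c("side",280,110,140,105)])])
cv2.imwrite("pics/crop.png",im)
E
```

```text
(no output)
```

View pics/crop.png

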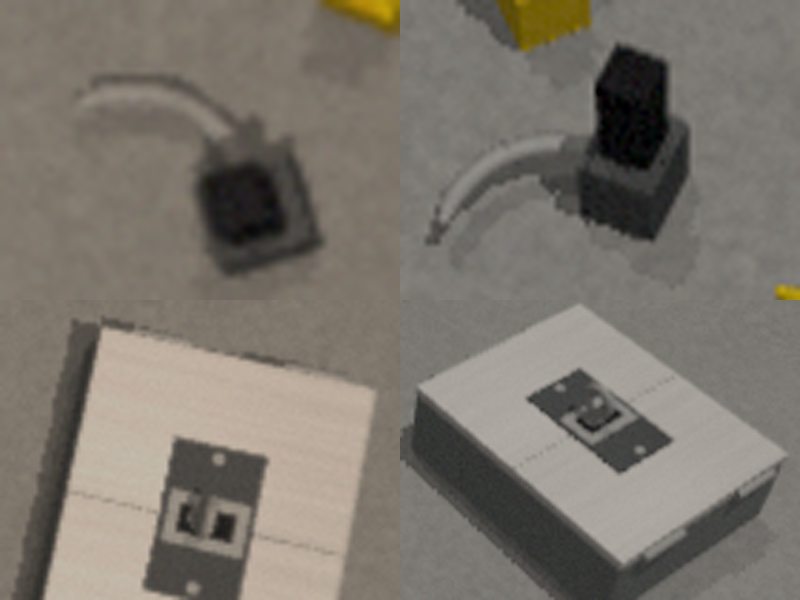

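The crop confirms it: the dark block with black grip and grey steel wire is the pin (grip top about (212,214) in the top view). The eye's bar lies along the box's long axis, just left of the middle of the plate.

```bash
python3 - <<'E'
from h import *
import pickle
F=pickle.load(open("F.pkl","rb"))
for n,seed,gs,bs in(("top",(345,200),(211,213),(217,219)),("side",(330,140),(235,250),(232,262))):
    f=F[n];im=f["image"];g=cv2.cvtColor(im,cv2.COLOR_BGR2GRAY)
    # lid
    x,y=seed; W=np.zeros_like(g);r=85; W[max(0,seed[1]-r):seed[1]+r+15,seed[0]-r:seed[0]+r]=1
    m=((g>145)&(W>0)).astype(np.uint8)
    k,L,S,C=cv2.connectedComponentsWithStats(cv2.morphologyEx(m,cv2.MORPH_CLOSE,np.ones((3,3))))
    i=1+np.argmax(S[1:,4]);c=max(cv2.findContours((L==i).astype(np.uint8),0,1)[0],key=cv2.contourArea)
    P=np.array([onz(f,*p[0],.07)[:2] for p in cv2.convexHull(c)])
    (cx,cy),(w,h),a=cv2.minAreaRect((P*1000).astype(np.float32));print(n,"lid",cx,cy,w,h,a)
    # grip
    for nm,lo,hi in(("grip",0,38),("dark",0,85)):
        m=((g<hi)).astype(np.uint8); k,L,S,C=cv2.connectedComponentsWithStats(m)
        j=L[gs[1],gs[0]];print(nm,g[gs[1],gs[0]],j,S[j],C[j])
        c=max(cv2.findContours((L==j).astype(np.uint8),0,1)[0],key=cv2.contourArea)
        print(cv2.approxPolyDP(c,1.5,True)[:,0].tolist())
f=F["top"]
print(g.shape,F["top"]["image"][205:226,203:224].mean(2).astype(int))
E
```

```text
top lid 522.092041015625 -197.27117919921875 180.37123107910156 220.68614196777344 78.17255401611328
grip 31 1 [207 210  11  11  83] [211.75903614 214.89156627]
[[213, 210], [207, 212], [208, 218], [211, 220], [217, 218]]
dark 31 55 [206 204  17  21 241] [213.2033195  214.99585062]
[[213, 204], [210, 208], [207, 207], [206, 210], [209, 224], [222, 220], [218, 208], [215, 208]]
side lid 523.6876831054688 -199.0146484375 180.04592895507812 219.64791870117188 78.33920288085938
grip 4 7 [227 240  15  24 285] [233.87368421 251.58245614]
[[231, 240], [227, 247], [227, 259], [237, 263], [241, 256], [240, 243]]
dark 4 89 [200 239  46  39 761] [231.18791064 260.02365309]
[[241, 243], [231, 239], [227, 245], [227, 256], [225, 259], [211, 262], [200, 271], [206, 266], [215, 264], [219, 271], [238, 277], [245, 264], [245, 255], [241, 252]]
(384, 512) [[106 104 106 101 120 127 130 111  84  77  80  83 111 117 115 113 115 115
  113 113 113]
 [106 106 107 101  86 108 100  92  84  77  78  82 105 112  93  89 109 111
  111 116 113]
 [117 117 111 104  79  75  83  90  83  80  77  78  83  81  79  84 108 1
[... 920 characters left out ...]
7 100  64  36  27  29  27  13  10  16  18  19  34  70  72  69
   57 103 116]
 [114 117 108 102  75  47  32  24  16  22  19  29  40  41  58  72  71  68
   58  80 111]
 [114 116 115 105  82  64  51  41  28  38  49  54  58  65  68  71  58  49
   51  71 110]
 [116 113 114 107  81  68  62  64  62  63  50  56  61  56  51  52  47  56
   77 105 116]
 [119 119 121 112 105  77  64  59  60  57  51  47  49  55  65  74  84  94
  100 113 117]
 [120 117 119 112 107  89  62  52  47  51  54  60  72  88 100 101  99 102
  103 113 121]
 [120 117 117 111 107 104  83  61  70  72  92  99  97 102 108 107 104 103
  115 116 114]
 [117 118 108 105 102 101 101 103 103  97 100 101 104 101 106 103 107 104
  110 113 115]]
```

```bash
python3 - <<'E'
from h import *
import pickle
F=pickle.load(open("F.pkl","rb"))
f=F["top"];s=F["side"]
print(onz(f,211.8,214.9,.08), two(f,(211.8,214.9),s,(234,245)))
tip=onz(f,190.8,201.7,.02);print("tip",tip)
# wrist camera in tool frame
w=F["wrist"];st=robot.sense();R=st["ee_rot"]
print(R.T@(w["position"]-st["ee_pos"]),np.round(R.T@w["orientation"],3).tolist())
# yaw from block edges at z=36
a=onz(f,218,208.3,.036);b=onz(f,222,220,.036);c=onz(f,209,224,.036)
print(a,b,c,np.degrees(np.arctan2(*(a-b)[1::-1])),np.degrees(np.arctan2(*(c-b)[1::-1])),(a+c)/2)
for p in(((190.8,201.7)),):
    for g in(onz(f,211.8,214.9,.08),(a+c)/2):
        d=tip-g; print(np.hypot(*d[:2]),np.hypot(54.4,47.1),np.degrees(np.arctan2(d[1],d[0])-np.arctan2(47.1,54.4)))
E
```

```text
[0.53589391 0.14774196 0.08      ] (array([0.53737451, 0.14863007, 0.08056835]), np.float64(0.0035838610080866145))
tip [0.57389435 0.21059346 0.02      ]
[ 0.08083876 -0.00031177 -0.17042852] [[0.002, -0.958, -0.288], [1.0, 0.002, -0.0], [0.001, -0.288, 0.958]]
[0.55706071 0.13875937 0.036     ] [0.52815761 0.12758701 0.036     ] [0.51735014 0.15943986 0.036     ] 21.133771059960047 108.74174266957063 [0.53720543 0.14909961 0.036     ]
0.07344620681584145 71.956723104933 17.956254815944433
0.07160705749269615 71.956723104933 18.292229862364138
```

Call:
arm_command([
  [-0.099,-0.0533,0,0,0,0],
  [-0.099,-0.0533,0,0,0,0],
  [-0.099,-0.0533,0,0,0,0],
  [-0.099,-0.0533,0,0,0,0],
  [-0.099,-0.0533,0,0,0,0],
  [-0.099,-0.0533,0,0,0,0],
  [-0.099,-0.0533,0,0,0,0],
  [-0.099,-0.0533,0,0,0,0],
  [-0.099,-0.0533,0,0,0,0],
  [0,0,0,0,0,0],
], grip=-0.1)

```text
t: 1.4
ee_pos: [0.5391, 0.1459, 0.2133]
ee_rot: [[-0.929, 0.371, -0.0], [0.371, 0.929, -0.001], [-0.0, -0.001, -1.0]]
force: [-1.1, 1.4, -0.4]
opening: 0.545
gripper_force: 0.0
```

Call:
arm_command([
  [0,0,0,0,0,-0.175],
  [0,0,0,0,0,-0.175],
  [0,0,0,0,0,-0.175],
  [0,0,0,0,0,-0.175],
  [0,0,0,0,0,-0.175],
  [0,0,0,0,0,-0.175],
  [0,0,0,0,0,-0.175],
  [0,0,0,0,0,-0.175],
  [0,0,0,0,0,0],
  [0,0,0,0,0,0],
])

```text
t: 2.65
ee_pos: [0.5368, 0.1493, 0.2139]
ee_rot: [[-0.948, -0.319, -0.0], [-0.319, 0.948, 0.0], [0.0, 0.0, -1.0]]
force: [0.4, 0.5, -0.0]
opening: 0.55
gripper_force: 0.0
```

```bash
python3 - <<'E'
from h import *
w=robot.grab_frame("wrist");st=robot.sense();im=w["image"].copy()
for P in((.5368,.1487,.084),(.5368+.0718*np.cos(np.radians(18.5+40.9)),.1487+.0718*np.sin(np.radians(59.4)),.02)):
    u=proj(w,P);print(u);cv2.drawMarker(im,(int(u[0]),int(u[1])),(0,0,255),0,10,1)
cv2.imwrite("pics/w1.png",im)
E
```

```text
[256.95037585 182.55263704]
[291.65163165 209.21999526]
```

View pics/w1.png

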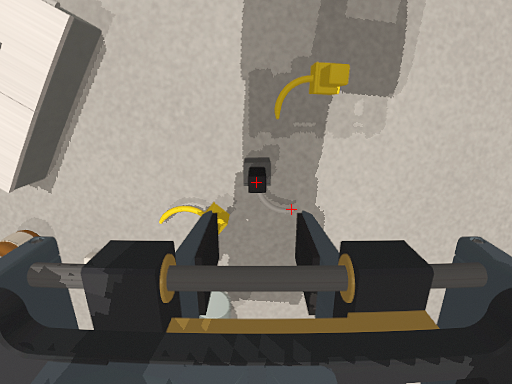

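Call:
arm_command([
  [0,0,0.05,0,0,0],
  [0,0,0.05,0,0,0],
  [0,0,0.05,0,0,0],
  [0,0,0.05,0,0,0],
  [0,0,0.05,0,0,0],
  [0,0,0.04,0,0,0],
  [0,0,0.03,0,0,0],
  [0,0,0.02,0,0,0],
  [0,0,0,0,0,0],
  [0,0,0,0,0,0],
])

```text
t: 3.95
ee_pos: [0.5378, 0.149, 0.0446]
ee_rot: [[-0.948, -0.319, 0.001], [-0.319, 0.948, 0.0], [-0.001, -0.0, -1.0]]
force: [0.2, -0.6, -1.0]
opening: 0.542
gripper_force: 0.0
```

Call:
arm_command([
  [0,0,0,0,0,0],
  [0,0,0,0,0,0],
  [0,0,0,0,0,0],
  [0,0,0,0,0,0],
  [0,0,0,0,0,0],
  [0,0,0,0,0,0],
  [0,0,0,0,0,0],
  [0,0,0,0,0,0],
  [0,0,0,0,0,0],
  [0,0,0,0,0,0],
], grip=1, grip_force=5)

```text
t: 5.2
ee_pos: [0.5373, 0.1488, 0.0441]
ee_rot: [[-0.948, -0.319, 0.0], [-0.319, 0.948, 0.0], [-0.0, 0.0, -1.0]]
force: [-1.3, -0.4, 5.0]
opening: 0.219
gripper_force: 5.0
```

Call:
arm_command([
  [0,0,0,0,0,0],
  [0,0,0,0,0,0],
  [0,0,0,0,0,0.349],
  [0,0,0,0,0,0.349],
  [0,0,0,0,0,0.349],
  [0,0,0,0,0,0.349],
  [0,0,0,0,0,0.349],
  [0,0,0,0,0,0.349],
  [0,0,0,0,0,0.349],
  [0,0,0,0,0,0.349],
], grip=-0.1)

```text
t: 6.45
ee_pos: [0.5371, 0.1488, 0.0436]
ee_rot: [[-0.474, 0.88, -0.0], [0.88, 0.474, -0.0], [0.0, -0.0, -1.0]]
force: [0.7, -0.0, -0.3]
opening: 0.55
gripper_force: 0.0
```

Call:
arm_command([
  [0,0,0,0,0,0.349],
  [0,0,0,0,0,0],
  [0,0,0,0,0,0],
  [0,0,0,0,0,0],
  [0,0,0,0,0,0],
  [0,0,0,0,0,0],
  [0,0,0,0,0,0],
  [0,0,0,0,0,0],
  [0,0,0,0,0,0],
  [0,0,0,0,0,0],
])

```text
t: 7.7
ee_pos: [0.5373, 0.1488, 0.044]
ee_rot: [[-0.32, 0.947, 0.0], [0.947, 0.32, 0.0], [0.0, 0.0, -1.0]]
force: [0.7, 0.4, -0.6]
opening: 0.551
gripper_force: 0.0
```

Call:
arm_command([
  [0,0,0,0,0,0],
  [0,0,0,0,0,0],
  [0,0,0,0,0,0],
  [0,0,0,0,0,0],
  [0,0,0,0,0,0],
  [0,0,0,0,0,0],
  [0,0,0,0,0,0],
  [0,0,0,0,0,0],
  [0,0,0,0,0,0],
  [0,0,0,0,0,0],
], grip=1, grip_force=40)

```text
t: 8.95
ee_pos: [0.5372, 0.1488, 0.0439]
ee_rot: [[-0.32, 0.947, -0.0], [0.947, 0.32, 0.0], [0.0, -0.0, -1.0]]
force: [1.3, 0.5, -1.2]
opening: 0.215
gripper_force: 40.0
```

Call:
arm_command([
  [0,0,-0.05,0,0,0],
  [0,0,-0.06,0,0,0],
  [0,0,-0.06,0,0,0],
  [0,0,-0.05,0,0,0.32],
  [0,0,-0.02,0,0,0.32],
  [0,0,0,0,0,0.32],
  [0,0,0,0,0,0.32],
  [0,0,0,0,0,0.32],
  [0,0,0,0,0,0.32],
  [0,0,0,0,0,0],
])

```text
t: 10.2
ee_pos: [0.5366, 0.1486, 0.1635]
ee_rot: [[0.591, 0.806, -0.002], [0.806, -0.591, -0.0], [-0.001, -0.001, -1.0]]
force: [-0.7, -0.6, -3.9]
opening: 0.217
gripper_force: 40.0
```

Call:
arm_command([
  [-0.0774,0.032,0,0,0,0],
  [-0.0774,0.032,0,0,0,0],
  [-0.0774,0.032,0,0,0,0],
  [-0.0774,0.032,0,0,0,0],
  [-0.0774,0.032,0,0,0,0],
  [-0.0774,0.032,0,0,0,0],
  [-0.0774,0.032,0,0,0,0],
  [-0.0774,0.032,0,0,0,0],
  [-0.0774,0.032,0,0,0,0],
  [0,0,0,0,0,0],
])

```text
t: 11.45
ee_pos: [0.4459, -0.2192, 0.1637]
ee_rot: [[0.594, 0.805, -0.001], [0.805, -0.594, -0.0], [-0.001, -0.0, -1.0]]
force: [0.3, 0.8, -3.0]
opening: 0.219
gripper_force: 40.0
```

```bash
python3 - <<'E'
from h import *
import pickle
F={n:robot.grab_frame(n) for n in("top","side","wrist")}
pickle.dump(F,open("G.pkl","wb"));st=robot.sense()
print(st["t"],st["ee_pos"],np.round(st["ee_rot"],3).tolist(),st["force"],st["opening"])
e=(.5229,-.1981,.09)
for n in F:print(n,proj(F[n],e))
w=F["wrist"]["image"];u=proj(F["wrist"],e).astype(int)
x=max(0,min(512-200,u[0]-120));y=max(0,min(384-150,u[1]-75));print(x,y)
cv2.imwrite("pics/w2.png",cv2.resize(w[y:y+150,x:x+200],(800,600),interpolation=cv2.INTER_CUBIC))
E
```

```text
11.6 [ 0.44656536 -0.21636207  0.16372464] [[0.592, 0.806, -0.001], [0.806, -0.592, 0.001], [0.0, -0.001, -1.0]] [-0.54346503 -0.36931852 -3.28352198] 0.21200116783452508
top [359.11946591 223.97252612]
side [350.9617227  144.76969771]
wrist [315.89386752 131.03950192]
195 56
```

View pics/w2.png

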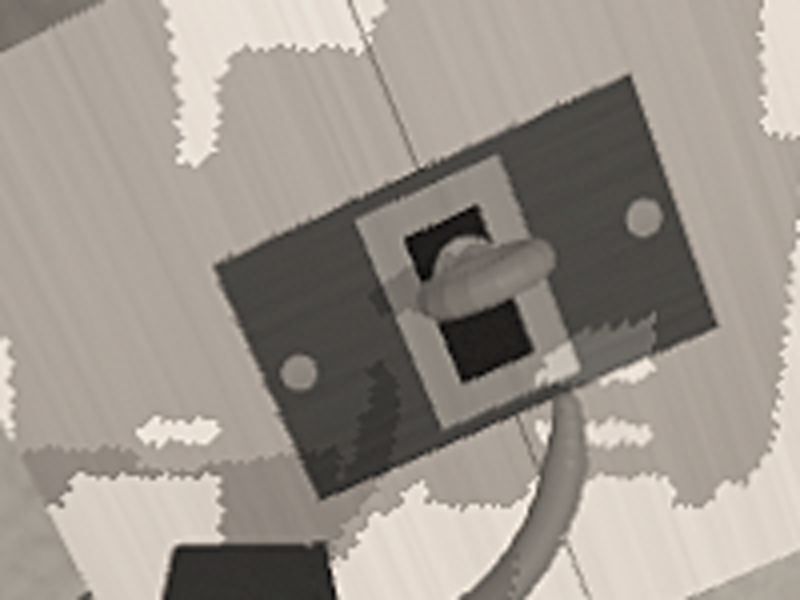

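The wrist crop shows the foot plate with corners at about (355,220), (498,155), (580,370) and (440,430) in crop pixels. The ring's silhouette is centred near (483,272), and the wire tip is at about (566,394).

```bash
python3 - <<'E'
from h import *
import pickle
F=pickle.load(open("G.pkl","rb"));w=F["wrist"]
C=lambda x,y:(195+(x+.5)/4-.5,56+(y+.5)/4-.5)
pc=np.mean([onz(w,*C(*p),.072) for p in((355,220),(498,155),(580,370),(440,430))],0)
hc=np.mean([onz(w,*C(*p),.070) for p in((215,264),(630,75),(718,325),(322,498))],0)
cr=[onz(w,*C(*p),.070) for p in((215,264),(630,75),(718,325),(322,498))]
for a in range(4):
    d=cr[(a+1)%4]-cr[a];print("strap edge",np.hypot(*d[:2])*1000,np.degrees(np.arctan2(d[1],d[0])))
ec=onz(w,*C(483,272),.09)
print("plate",pc,"strap",hc,"eye",ec)
yb=np.radians(-11.75);B=np.array([[np.cos(yb),-np.sin(yb)],[np.sin(yb),np.cos(yb)]])
print("eye off vs strap box",B.T@(ec-hc)[:2]*1000,"vs plate",B.T@(ec-pc)[:2]*1000,"vs lidcentre",B.T@(ec[:2]-[.5229,-.1981])*1000)
st=robot.sense();p=st["ee_pos"];ph=np.arctan2(st["ee_rot"][1,1],st["ee_rot"][0,1])
R=np.array([[np.cos(ph),-np.sin(ph)],[np.sin(ph),np.cos(ph)]])
tp=p[:2]+R@[.0544,.0471];z=p[2]-.044+.02
m=onz(w,*C(566,394),z);print("yaw",np.degrees(ph),"tip pred",tp,z,"px",proj(w,[*tp,z]),C(566,394),"meas",m)
E
```

```text
strap edge 99.17423867094773 -11.85369696240978
strap edge 59.38814924950009 -101.37470925701825
strap edge 99.34350954244672 168.2921237829544
strap edge 59.63980747829801 78.46095670308985
plate [ 0.52262185 -0.19840813  0.072     ] strap [ 0.52327916 -0.19856072  0.07      ] eye [ 0.52589382 -0.19273226  0.09      ]
eye off vs strap box [1.37295368 6.23877738] vs plate [2.04756372 6.2232433 ] vs lidcentre [1.83798763 5.86492741]
yaw -36.28185992720514 tip pred [ 0.51828985 -0.21058565] 0.139724641018475 px [334.35904119 156.61389176] (336.125, 154.125) meas [ 0.52018875 -0.20984053  0.13972464]
```

```bash
cat > ck.py <<'E'
from h import *
import sys
E=np.array([float(sys.argv[1]),float(sys.argv[2])]); F=np.radians(78.25)
rot=lambda a:np.array([[np.cos(a),-np.sin(a)],[np.sin(a),np.cos(a)]])
C=E+rot(F)@[-.004,.04]
st=robot.sense();R=st["ee_rot"];ph=np.arctan2(R[1,1],R[0,1]);p=st["ee_pos"]
e=rot(ph).T@(C+rot(ph)@[-.015,-.04]-p[:2])*1000
seat=rot(np.radians(-11.75)).T@(p[:2]+rot(ph)@[.019,0]-[.523,-.1983])*1000
print("t",st["t"],"s",round(F-ph,3),"need tool x,y mm",np.round(e[::-1],2),"z",round(p[2],4),"seat in box",np.round(seat,1),"F world",np.round(st["force"],1),"F box",np.round(rot(np.radians(-11.75)).T@st["force"][:2],1),"M",np.round(st["moment"],2),"tilt",np.round(R[2,:2],4))
E
echo
```

Call:
arm_command([
  [0.0054,-0.0008,0,0,0,0],
  [0.0054,-0.0007,0,0,0,0],
  [0,0,0.02,0,0,0],
  [0,0,0.02,0,0,0],
  [0,0,0.02,0,0,0],
  [0,0,0.02,0,0,0],
  [0,0,0.01,0,0,0],
  [0,0,0.007,0,0,0],
  [0,0,0,0,0,0],
  [0,0,0,0,0,0],
])

```text
t: 12.85
ee_pos: [0.4496, -0.2124, 0.1157]
ee_rot: [[0.593, 0.805, 0.001], [0.805, -0.593, -0.0], [0.0, 0.001, -1.0]]
force: [-0.8, -0.3, -2.7]
opening: 0.219
gripper_force: 40.0
```

```bash
python3 ck.py .525 -.1925; python3 - <<'E'
from h import *
w=robot.grab_frame("wrist")["image"]
cv2.imwrite("pics/w3.png",cv2.resize(w[76:196,230:390],(800,600),interpolation=cv2.INTER_CUBIC))
E
```

```text
t 12.85 s 2.0 need tool x,y mm [ 0.42 -0.8 ] z 0.1157 seat in box [-51.7 -36.7] F world [-0.8 -0.3 -2.7] F box [-0.7 -0.5] M [-0.06  0.16  0.01] tilt [0.0002 0.0008]
```

View pics/w3.png

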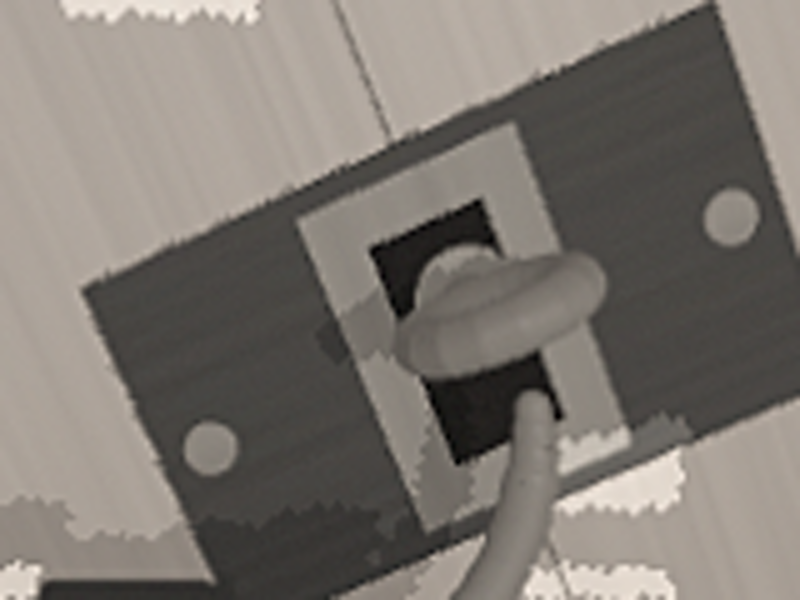

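The crop shows the wire tip centre at about (536,410), level with the ring. The ring silhouette runs from x 396 to 606 and is centred at about (495,300).

```bash
python3 - <<'E'
from h import *
w=robot.grab_frame("wrist")
c=lambda x,y:(230+(x+.5)/5-.5,76+(y+.5)/5-.5)
t=onz(w,*c(536,410),.091);e=onz(w,*c(495,300),.09)
L=onz(w,*c(396,340),.09);Rr=onz(w,*c(606,285),.09)
st=robot.sense();p=st["ee_pos"];R=st["ee_rot"];ph=np.arctan2(R[1,1],R[0,1])
rot=lambda a:np.array([[np.cos(a),-np.sin(a)],[np.sin(a),np.cos(a)]])
tp=p[:2]+rot(ph)@[.0544,.0471];B=rot(np.radians(-11.75)).T
print("tip",t,tp,"eye",e,"eye rel to tip",(e-t)[:2]*1e3,"eye robot frame",tp+(e-t)[:2],"box",B@(tp+(e-t)[:2]-[.523,-.1983])*1e3,np.linalg.norm(Rr-L))
# wire edges at mid-wire, direction check: wire 8 mm at (470..545)
E
python3 ck.py .5245 -.1925
```

```text
tip [ 0.5226788  -0.20804103  0.091     ] [ 0.5213053 -0.2066777] eye [ 0.5262666  -0.19223774  0.09      ] eye rel to tip [ 3.58779669 15.80329142] eye robot frame [ 0.5248931  -0.19087441] box [0.34126723 7.65550508] 0.029281136320204067
t 12.95 s 2.0 need tool x,y mm [ 0.12 -1.13] z 0.1157 seat in box [-51.7 -36.6] F world [-0.4  0.6 -2.8] F box [-0.5  0.5] M [-0.04  0.13  0.02] tilt [0.0002 0.0007]
```

Call:
arm_command([
  [0.0024,-0.0028,0.002,0,0,0],
  [0,0,0,0,0,0],
  [-0.00114,0.00322,0,0,0,-0.08],
  [-0.00114,0.00322,0,0,0,-0.08],
  [-0.00114,0.00322,0,0,0,-0.08],
  [-0.00114,0.00322,0,0,0,-0.08],
  [-0.00114,0.00322,0,0,0,-0.08],
  [-0.00114,0.00322,0,0,0,-0.08],
  [0,0,0,0,0,0],
  [0,0,0,0,0,0],
])

```text
t: 14.2
ee_pos: [0.4554, -0.2183, 0.1144]
ee_rot: [[0.385, 0.923, -0.0], [0.923, -0.385, 0.0], [0.0, -0.0, -1.0]]
force: [-0.1, 0.4, -1.9]
opening: 0.219
gripper_force: 40.0
```

```bash
python3 ck.py .525 -.1915
```

```text
t 14.2 s 1.761 need tool x,y mm [-0.02  0.37] z 0.1144 seat in box [-43.4 -36.9] F world [-0.1  0.4 -1.9] F box [-0.2  0.4] M [-0.11  0.11 -0.04] tilt [ 0.0001 -0.0001]
```

Call:
arm_command([
  [-0.00086,0.0024,0,0,0,-0.06],
  [-0.00086,0.0024,0,0,0,-0.06],
  [-0.00086,0.0024,0,0,0,-0.06],
  [-0.00086,0.0024,0,0,0,-0.06],
  [-0.00086,0.0024,0,0,0,-0.06],
  [-0.00086,0.0024,0,0,0,-0.06],
  [-0.00086,0.0024,0,0,0,-0.06],
  [-0.00086,0.0024,0,0,0,-0.06],
  [0,0,0,0,0,0],
  [0,0,0,0,0,0],
])

```text
t: 15.45
ee_pos: [0.4637, -0.2243, 0.1144]
ee_rot: [[0.154, 0.988, -0.0], [0.988, -0.154, 0.0], [0.0, -0.0, -1.0]]
force: [1.2, 0.2, -2.8]
opening: 0.217
gripper_force: 40.0
```

```bash
python3 ck.py .525 -.1915; python3 - <<'E'
from h import *
w=robot.grab_frame("wrist")["image"]
cv2.imwrite("pics/w4.png",cv2.resize(w[76:196,230:390],(800,600),interpolation=cv2.INTER_CUBIC))
E
```

```text
t 15.45 s 1.52 need tool x,y mm [-0.12  0.4 ] z 0.1144 seat in box [-33.8 -36.6] F world [ 1.2  0.2 -2.8] F box [1.1 0.4] M [-0.11  0.09 -0.02] tilt [ 0.0002 -0.0001]
```

View pics/w4.png

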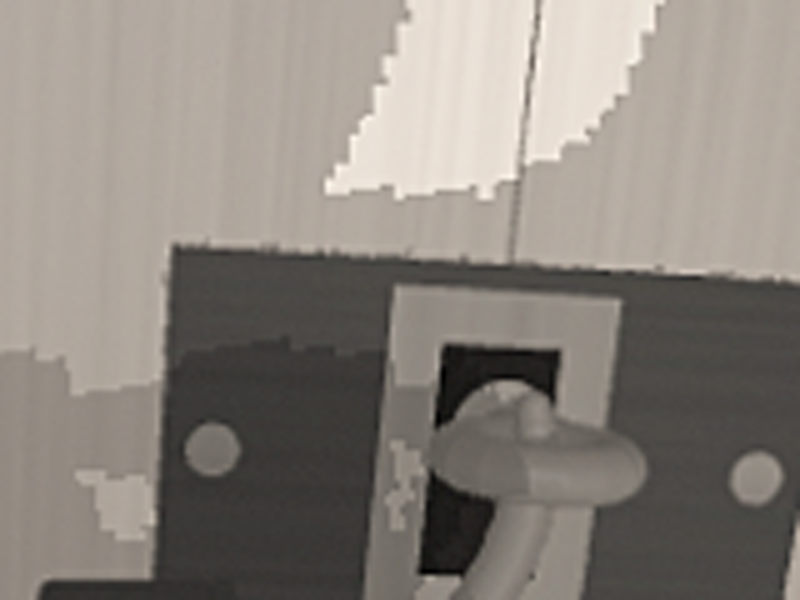

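The tip at (537,410) is coming through the middle of the ring, which spans x 430 to 647. I'll continue along the arc.

Call:
arm_command([
  [-0.00086,0.0024,0,0,0,-0.06],
  [-0.00086,0.0024,0,0,0,-0.06],
  [-0.00086,0.0024,0,0,0,-0.06],
  [-0.00086,0.0024,0,0,0,-0.06],
  [-0.00086,0.0024,0,0,0,-0.06],
  [-0.00086,0.0024,0,0,0,-0.06],
  [-0.00086,0.0024,0,0,0,-0.06],
  [-0.00086,0.0024,0,0,0,-0.06],
  [-0.00086,0.0024,0,0,0,-0.06],
  [0,0,0,0,0,0],
])

```text
t: 16.75
ee_pos: [0.4745, -0.2286, 0.1144]
ee_rot: [[-0.116, 0.993, 0.0], [0.993, 0.116, 0.0], [0.0, 0.0, -1.0]]
force: [-0.2, -0.1, -2.8]
opening: 0.222
gripper_force: 40.0
```

```bash
python3 ck.py .525 -.1915
```

```text
t 16.75 s 1.25 need tool x,y mm [-0.18  0.27] z 0.1144 seat in box [-23.3 -33.5] F world [-0.2 -0.1 -2.8] F box [-0.2 -0.2] M [-0.06  0.08 -0.07] tilt [0.     0.0001]
```

Call:
arm_command([
  [-0.00086,0.0024,0,0,0,-0.06],
  [-0.00086,0.0024,0,0,0,-0.06],
  [-0.00086,0.0024,0,0,0,-0.06],
  [-0.00086,0.0024,0,0,0,-0.06],
  [-0.00086,0.0024,0,0,0,-0.06],
  [-0.00086,0.0024,0,0,0,-0.06],
  [-0.00086,0.0024,0,0,0,-0.06],
  [-0.00086,0.0024,0,0,0,-0.06],
  [-0.00086,0.0024,0,0,0,-0.06],
  [0,0,0,0,0,0],
])

```text
t: 18.0
ee_pos: [0.4858, -0.2298, 0.1144]
ee_rot: [[-0.376, 0.926, 0.0], [0.926, 0.376, 0.0], [0.0, 0.0, -1.0]]
force: [0.4, -0.8, -3.1]
opening: 0.215
gripper_force: 40.0
```

```bash
python3 ck.py .525 -.1915
```

```text
t 18.0 s 0.98 need tool x,y mm [-0.3   0.29] z 0.1144 seat in box [-14.2 -27.8] F world [ 0.4 -0.8 -3.1] F box [ 0.6 -0.7] M [-0.12  0.08  0.01] tilt [0.     0.0001]
```

Call:
arm_command([
  [-0.0009,0.0025,0,0,0,-0.06],
  [-0.0009,0.0025,0,0,0,-0.06],
  [-0.0009,0.0024,0,0,0,-0.06],
  [-0.0009,0.0024,0,0,0,-0.06],
  [-0.00086,0.0024,0,0,0,-0.06],
  [-0.00086,0.0024,0,0,0,-0.06],
  [-0.00086,0.0024,0,0,0,-0.06],
  [-0.00086,0.0024,0,0,0,-0.06],
  [-0.00086,0.0024,0,0,0,-0.06],
  [0,0,0,0,0,0],
])

```text
t: 19.25
ee_pos: [0.4972, -0.228, 0.1144]
ee_rot: [[-0.61, 0.792, 0.0], [0.792, 0.61, 0.0], [0.0, 0.0, -1.0]]
force: [-0.1, -1.2, -2.6]
opening: 0.216
gripper_force: 40.0
```

```bash
python3 ck.py .525 -.1915
```

```text
t 19.25 s 0.71 need tool x,y mm [-0.28  0.18] z 0.1144 seat in box [ -6.8 -19.9] F world [-0.1 -1.2 -2.6] F box [ 0.2 -1.1] M [-0.13  0.04 -0.03] tilt [0.     0.0001]
```

Call:
arm_command([
  [-0.0009,0.0025,0,0,0,-0.06],
  [-0.0009,0.0024,0,0,0,-0.06],
  [-0.0009,0.0024,0,0,0,-0.06],
  [-0.0009,0.0024,0,0,0,-0.06],
  [-0.0009,0.0024,0,0,0,-0.06],
  [-0.00086,0.0024,0,0,0,-0.06],
  [-0.00086,0.0024,0,0,0,-0.06],
  [-0.00086,0.0024,0,0,0,-0.06],
  [-0.00086,0.0024,0,0,0,-0.06],
  [0,0,0,0,0,0],
])

```text
t: 20.5
ee_pos: [0.5077, -0.2232, 0.1144]
ee_rot: [[-0.799, 0.601, 0.0], [0.601, 0.799, 0.0], [0.0, 0.0, -1.0]]
force: [0.2, 0.7, -3.2]
opening: 0.217
gripper_force: 40.0
```

```bash
python3 ck.py .525 -.1915
```

```text
t 20.5 s 0.44 need tool x,y mm [-0.27  0.08] z 0.1144 seat in box [ -1.8 -10.3] F world [ 0.2  0.7 -3.2] F box [0.  0.7] M [-0.03  0.03  0.01] tilt [0.     0.0001]
```

Call:
arm_command([
  [-0.0009,0.0021,0,0,0,-0.06],
  [-0.0009,0.0021,0,0,0,-0.06],
  [-0.0009,0.0021,0,0,0,-0.06],
  [-0.0009,0.0021,0,0,0,-0.06],
  [-0.0009,0.0021,0,0,0,-0.06],
  [-0.0009,0.0021,0,0,0,-0.06],
  [-0.00086,0.0021,0,0,0,-0.06],
  [-0.00086,0.0021,0,0,0,-0.06],
  [-0.00086,0.0021,0,0,0,-0.06],
  [0,0,0,0,0,0],
])

```text
t: 21.75
ee_pos: [0.5158, -0.217, 0.1144]
ee_rot: [[-0.931, 0.366, 0.0], [0.366, 0.931, 0.0], [-0.0, 0.0, -1.0]]
force: [-0.1, 0.8, -3.2]
opening: 0.219
gripper_force: 40.0
```

```bash
python3 ck.py .525 -.1915
```

```text
t 21.75 s 0.17 need tool x,y mm [-0.42  1.41] z 0.1144 seat in box [ 0.  -1.1] F world [-0.1  0.8 -3.2] F box [-0.2  0.8] M [-0.04  0.02  0.01] tilt [-0.      0.0001]
```

Call:
arm_command([
  [-0.00095,0.0019,0,0,0,-0.0567],
  [-0.00095,0.0019,0,0,0,-0.0567],
  [-0.00095,0.0019,0,0,0,-0.0567],
  [-0.00095,0.0019,0,0,0,-0.0567],
  [-0.00095,0.0019,0,0,0,-0.0567],
  [-0.00095,0.0019,0,0,0,-0.0567],
  [0,0,0,0,0,0],
  [0,0,0,0,0,0],
  [0,0,0,0,0,0],
  [0,0,0,0,0,0],
])

```text
t: 23.0
ee_pos: [0.5202, -0.2125, 0.1144]
ee_rot: [[-0.979, 0.204, 0.0], [0.204, 0.979, 0.0], [-0.0, 0.0, -1.0]]
force: [-1.1, 1.1, -2.6]
opening: 0.221
gripper_force: 40.0
```

```bash
python3 ck.py .525 -.1915
```

```text
t 23.0 s 0.0 need tool x,y mm [-0.42  2.55] z 0.1144 seat in box [0.2 4.5] F world [-1.1  1.1 -2.6] F box [-1.3  0.8] M [-0.01  0.04  0.01] tilt [-0.      0.0001]
```

Call:
arm_command([
  [0,0.0003,0,0,0,0],
  [0,0.0003,0,0,0,0],
  [0,0.0003,0,0,0,0],
  [0,0.0003,0,0,0,0],
  [0,0.0003,0,0,0,0],
  [0,0.0003,0,0,0,0],
  [0,0.0003,0,0,0,0],
  [0,0.0003,0,0,0,0],
  [0,0,0,0,0,0],
  [0,0,0,0,0,0],
])

```text
t: 24.25
ee_pos: [0.5204, -0.2117, 0.1145]
ee_rot: [[-0.979, 0.204, -0.0], [0.204, 0.979, -0.001], [-0.0, -0.001, -1.0]]
force: [-0.9, -4.1, -2.0]
opening: 0.219
gripper_force: 40.0
```

```bash
python3 ck.py .525 -.1915
```

```text
t 24.25 s -0.0 need tool x,y mm [-0.39  1.76] z 0.1145 seat in box [0.2 5.3] F world [-0.9 -4.1 -2. ] F box [-0.  -4.2] M [-0.68  0.19  0.01] tilt [-0.0001 -0.0006]
```

Call:
arm_command([
  [0,0.0002,0,0,0,0],
  [0,0.0002,0,0,0,0],
  [0,0.0002,0,0,0,0],
  [0,0.0002,0,0,0,0],
  [0,0.0002,0,0,0,0],
  [0,0,0,0,0,0],
  [0,0,0,0,0,0],
  [0,0,0,0,0,0],
  [0,0,0,0,0,0],
  [0,0,0,0,0,0],
])

```text
t: 25.5
ee_pos: [0.5204, -0.2117, 0.1145]
ee_rot: [[-0.979, 0.203, -0.0], [0.203, 0.979, -0.001], [-0.0, -0.001, -1.0]]
force: [-2.5, -4.4, -3.3]
opening: 0.214
gripper_force: 40.0
```

```bash
python3 ck.py .525 -.1915
```

```text
t 25.5 s -0.0 need tool x,y mm [-0.38  1.67] z 0.1145 seat in box [0.2 5.4] F world [-2.5 -4.4 -3.3] F box [-1.6 -4.8] M [-1.26  0.37 -0.03] tilt [-0.0001 -0.0014]
```

```bash
cat > av.py <<'E'
from h import *
f=[];m=[]
for i in range(6):
    robot.grab_frame("wrist");s=robot.sense();f.append(s["force"]);m.append(s["moment"])
a=np.radians(-11.75);B=np.array([[np.cos(a),-np.sin(a)],[np.sin(a),np.cos(a)]]).T
f=np.array(f);m=np.array(m)
print(s["t"],"F box",np.round((B@f.mean(0)[:2]),2),"Fz",round(f[:,2].mean(),2),"sd",np.round(f.std(0),2),"M box",np.round(B@m.mean(0)[:2],3),"sd",np.round(m.std(0),3),s["ee_pos"])
E
python3 av.py
```

```text
25.8 F box [-0.43 -5.68] Fz -3.12 sd [0.39 0.75 0.3 ] M box [-1.296  0.087] sd [0.024 0.024 0.006] [ 0.52043769 -0.2116523   0.11449231]
```

Call:
arm_command([
  [0,0.0002,0,0,0,0],
  [0,0.0002,0,0,0,0],
  [0,0.0002,0,0,0,0],
  [0,0.0002,0,0,0,0],
  [0,0.0002,0,0,0,0],
  [0,0.0002,0,0,0,0],
  [0,0.0002,0,0,0,0],
  [0,0.0002,0,0,0,0],
  [0,0,0,0,0,0],
  [0,0,0,0,0,0],
])

```text
t: 27.05
ee_pos: [0.5204, -0.2115, 0.1145]
ee_rot: [[-0.979, 0.203, -0.0], [0.203, 0.979, -0.003], [-0.0, -0.003, -1.0]]
force: [-2.2, -7.4, -3.2]
opening: 0.219
gripper_force: 40.0
```

```bash
python3 av.py
```

```text
27.35 F box [-0.57 -7.41] Fz -2.74 sd [0.58 0.65 0.38] M box [-1.694  0.119] sd [0.049 0.02  0.03 ] [ 0.5204361 -0.2115521  0.1145107]
```

Call:
arm_command([
  [0,0.0002,0,0,0,0],
  [0,0.0002,0,0,0,0],
  [0,0.0002,0,0,0,0],
  [0,0.0002,0,0,0,0],
  [0,0.0002,0,0,0,0],
  [0,0.0002,0,0,0,0],
  [0,0.0002,0,0,0,0],
  [0,0.0002,0,0,0,0],
  [0,0.0002,0,0,0,0],
  [0,0.0002,0,0,0,0],
])

```text
t: 28.6
ee_pos: [0.5205, -0.2114, 0.1145]
ee_rot: [[-0.979, 0.203, -0.001], [0.203, 0.979, -0.004], [-0.0, -0.004, -1.0]]
force: [-3.0, -9.6, -3.3]
opening: 0.218
gripper_force: 40.0
```

```bash
python3 av.py
```

```text
28.9 F box [ -0.76 -10.06] Fz -3.23 sd [0.44 0.36 0.38] M box [-2.189  0.145] sd [0.025 0.018 0.027] [ 0.52050258 -0.21140012  0.11454814]
```

Call:
arm_command([
  [0,0.0003,0,0,0,0],
  [0,0.0003,0,0,0,0],
  [0,0.0003,0,0,0,0],
  [0,0.0003,0,0,0,0],
  [0,0.0003,0,0,0,0],
  [0,0.0003,0,0,0,0],
  [0,0.0002,0,0,0,0],
  [0,0,0,0,0,0],
  [0,0,0,0,0,0],
  [0,0,0,0,0,0],
])

```text
t: 30.15
ee_pos: [0.5205, -0.2113, 0.1146]
ee_rot: [[-0.979, 0.202, -0.001], [0.202, 0.979, -0.006], [-0.0, -0.006, -1.0]]
force: [-3.3, -12.0, -2.7]
opening: 0.216
gripper_force: 40.0
```

```bash
python3 av.py
```

```text
30.45 F box [ -0.96 -12.27] Fz -3.5 sd [0.67 0.39 0.37] M box [-2.708  0.195] sd [0.032 0.031 0.018] [ 0.52054647 -0.21128688  0.11458784]
```

Call:
arm_command([
  [0,0,0,0,0,0],
  [0,0,0,0,0,0],
  [0,0,0,0,0,0],
  [0,0,0,0,0,0],
  [0,-0.0015,0,0,0,0],
  [0,-0.0015,0,0,0,0],
  [0,-0.0015,0,0,0,0],
  [0,-0.0015,0,0,0,0],
  [0,-0.0015,0,0,0,0],
  [0,0,0,0,0,0],
])

```text
t: 31.7
ee_pos: [0.5204, -0.2117, 0.1144]
ee_rot: [[-0.979, 0.204, 0.0], [0.204, 0.979, 0.0], [-0.0, 0.0, -1.0]]
force: [-1.2, -3.5, -3.5]
opening: 0.22
gripper_force: 40.0
```

```bash
python3 av.py;python3 ck.py .525 -.1930
```

```text
32.0 F box [-0.19 -3.55] Fz -2.67 sd [0.26 0.59 0.57] M box [-0.842  0.086] sd [0.025 0.018 0.023] [ 0.52039226 -0.21176045  0.114436  ]
t 32.0 s 0.0 need tool x,y mm [-0.69  0.3 ] z 0.1144 seat in box [0.2 5.3] F world [-1.2 -4.  -2.4] F box [-0.4 -4.1] M [-0.81  0.25 -0.02] tilt [-0.0001  0.0001]
```

Call:
arm_command([
  [0,-0.001,0,0,0,0],
  [0,-0.0005,0,0,0,0],
  [0,0,0.0003,0,0,0],
  [0,0,0.0003,0,0,0],
  [0,0,0.0003,0,0,0],
  [0,0,0.0003,0,0,0],
  [0,0,0,0,0,0],
  [0,0,0,0,0,0],
  [0,0,0,0,0,0],
  [0,0,0,0,0,0],
])

```text
t: 33.25
ee_pos: [0.5203, -0.2125, 0.1139]
ee_rot: [[-0.979, 0.204, 0.0], [0.204, 0.979, 0.0], [-0.0, 0.0, -1.0]]
force: [-0.9, 0.9, -1.0]
opening: 0.216
gripper_force: 40.0
```

```bash
python3 av.py
```

```text
33.55 F box [0.13 0.69] Fz -0.82 sd [0.81 0.31 0.39] M box [0.208 0.041] sd [0.015 0.03  0.025] [ 0.52029078 -0.21245708  0.11390933]
```

Call:
arm_command([
  [0,0.0004,0,0,0,0],
  [0,0.0004,0,0,0,0],
  [0,0.0004,0,0,0,0],
  [0,0.0002,0,0,0,0],
  [0,0,0,0,0,0],
  [0,0,0,0,0,0],
  [0,0,0,0,0,0],
  [0,0,0,0,0,0],
  [0,0,0,0,0,0],
  [0,0,0,0,0,0],
])

```text
t: 34.8
ee_pos: [0.5205, -0.2119, 0.1139]
ee_rot: [[-0.979, 0.204, 0.0], [0.204, 0.979, -0.0], [-0.0, -0.0, -1.0]]
force: [0.4, -1.0, -0.8]
opening: 0.215
gripper_force: 40.0
```

```bash
python3 av.py
```

```text
35.1 F box [ 0.07 -1.16] Fz -0.56 sd [0.53 0.3  0.43] M box [-0.337 -0.046] sd [0.024 0.023 0.017] [ 0.52045291 -0.21188544  0.11387976]
```

Call:
arm_command([
  [0,0,0,0,0,0],
  [0,0,0,0,0,0],
  [0,0,0,0,0,0],
  [0,0,0,0,0,0],
  [0,0,0,0,0,0],
  [0,0,0,0,0,0],
  [0,0,0,0,0,0],
  [0,0,0,0,0,0],
  [0,0,0,0,0,0],
  [0,0,0,0,0,0],
], grip=-0.1)

```text
t: 36.35
ee_pos: [0.5203, -0.2118, 0.1138]
ee_rot: [[-0.979, 0.204, 0.0], [0.204, 0.979, 0.0], [0.0, 0.0, -1.0]]
force: [0.1, -0.5, 0.2]
opening: 0.547
gripper_force: 0.0
```

Call:
arm_command([
  [0,0,-0.02,0,0,0],
  [0,0,-0.04,0,0,0],
  [0,0,-0.04,0,0,0],
  [0,0,-0.05,0,0,0],
  [0,0,-0.05,0,0,0],
  [0,0,-0.05,0,0,0],
  [0,0,-0.02,0,0,0],
  [0,0,0,0,0,0],
  [0,0,0,0,0,0],
  [0,0,0,0,0,0],
])

```text
t: 37.6
ee_pos: [0.5199, -0.2117, 0.2478]
ee_rot: [[-0.979, 0.204, -0.002], [0.204, 0.979, 0.001], [0.002, 0.001, -1.0]]
force: [-0.6, -0.3, 0.7]
opening: 0.548
gripper_force: 0.0
```

```bash
python3 - <<'E'
from h import *
a=robot.grab_frame("wrist");b=robot.grab_frame("side")
im=np.hstack([cv2.resize(a["image"],(400,300)),cv2.resize(b["image"][95:200,280:420],(400,300),interpolation=cv2.INTER_CUBIC)])
cv2.imwrite("pics/end.png",im);s=robot.sense();print(s["t"],s["ee_pos"],s["force"],s["opening"])
E
```

```text
37.7 [ 0.52010053 -0.21175129  0.24809187] [ 0.24720202  0.07392265 -0.32127422] 0.5484461293266769
```

View pics/end.png

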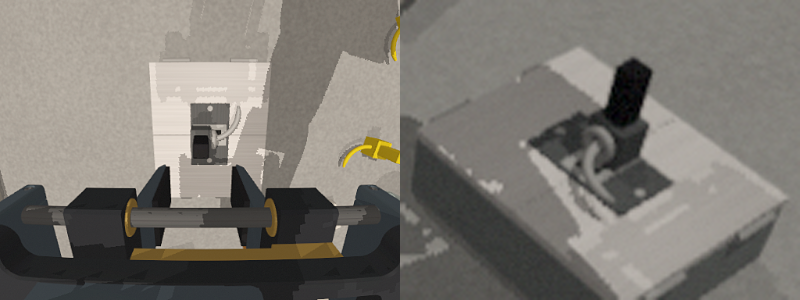

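The pin stands upright on the lid with its shoulder against the eye and the wire through it (side crop, around (605,145)). The gripper is clear, so I'm handing in.

```bash
python3 -c "
from workcell import robot
print(robot.close_job())"
```

```text
the job is handed in; nothing more can be done
None
```

The job is handed in; no verdict came back: I threaded the pin through the eye, pressed it home at about 12 N (wrist reading) for over half a second, and left it released, standing upright on the lid with its shoulder against the eye.

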